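Refit the filter and latch the hatch of a solder fume extractor

ROBOT

A 6-joint arm with a two-finger parallel gripper is mounted at the origin on a cart in front of the work surface, level with it; the furniture and walls round the work are solid. World frame = base frame: x ahead of the robot, y to its left, z up, the work surface at z = 0. Lengths are in m, angles in rad, forces in N, time in s.
With the tool pointing down it reaches from about 0.3 to 0.775 m from the base axis. Payload 14.6 kg.
Tool frame: the origin (TCP) lies between the finger pads; the fingertips stand 22 mm ahead of it and the grasp point (between the pads) lies 3 mm ahead of it (bot.tip_extent is the distance from the TCP to the fingertips, in m); z points along the fingers, y is the line along which they close (so a half turn about z gives the same grasp; the last joint's range is limited). The gripper opens to 85 mm and grips with 20 to 120 N. Pads are 22 mm wide; open, the fingers measure 114 mm over their backs; the gripper's body (76 mm by 85 mm) begins 54 mm behind the grasp point. The pads swing forward as they close: fully open they stand 13 mm farther back than shut.
Start: joints at [-1.384, 0.3, 1.521, -0, 1.321, -0.067], TCP at [0.138, -0.532, 0.253] pointing down, gripper open.
Joint ranges: [-3.03, 3.03], [-0.79, 2.21], [0.23, 2.52], [-1.04, 4.18], [0, 3.07], [-2.55, 2.55]. Speed limits (rad/s): [2.22, 2.22, 2.57, 3.14, 3.14, 3.14].

INTERFACE

Orientations are given as a unit quaternion [x, y, z, w].
In Python, from rig import bot, snapshot gives the robot as it stands. Calls block until the motion is done:
- bot.move_ptp(position, orientation): joint-space move of the TCP to a pose.
- bot.movel(position, frame=None, speed=0.15, threshold=None): straight line of the TCP; frame=None keeps the orientation; speed is the mean speed in m/s. With threshold (N) it stops when the force on the tool has changed by that much, and returns True; else False.
- bot.move_joints(angles): joint-space move.
- bot.gripper_open() and bot.close_gripper(): open the fingers fully, or close them until they stop; the grip force is fixed at half the most.
- bot.pause(seconds).
- bot.solve_ik(position, orientation): joint angles nearest the present ones, or None.
- bot.get_obs(): the state.
- snapshot(name): name is "side" or "top" or "wrist"; returns a dict with "color" (480x640x3 uint8, blue, green, red), "mtx" (3x3 intrinsics, pixels), "extrinsics" (4x4, takes a point from camera to world coordinates); the wrist camera has in their place "tool_from_camera" (4x4, takes a point from camera to tool coordinates, whose origin is the TCP and whose axes are the flange's). Camera axes: x right, y down, z forward; pixel columns grow to the right and rows downward; lengths in m; the calibration is good to about 2 mm. A picture is of the moment at which its call begins: read the wrist's pose just before it. There is no depth.
A pose or a line that the arm cannot do raises bot.PlanningError and nothing moves.
- bot.hand_in(): hands the job in; it is judged then, once.
The state is a dict: "t": time; "qpos": joint angles; "dq": joint speeds; "tau": joint torques, N m; "eef_pos": TCP position; "orientation": TCP orientation; "contact_force": force on the tool from outside, world axes, zero at the start; "ft_torque": the same for the moment, N m; "finger_gap": finger opening in m; "grasp_force": force on a finger pad.
Only numpy, scipy, OpenCV 4.12 (cv2) and the standard library are available. Lean on these libraries where they do the work, as an engineer would, in place of code of your own. Each camera call takes 0.05 s, during which the arm holds its last target. There are 200 camera calls.

TASK

The fume extractor on the bench stands open: lay the filter cassette flat in the bay behind its sloping hatch opening, pull web outward, then close the hatch with its loose cover. Hook the cover's two lower tabs behind the lower edge of the opening first, swing its upper edge down level against the springy gasket, and give the wing knob its quarter turn clockwise so that the tongue underneath swings behind the upper edge and keeps the cover shut. Let go, and leave the other things on the bench where they are.

Things in the scene. Friction and masses are not known exactly. Their poses are not given: they have to be found in the camera images.
- extractor: fume extractor, grey sheet-steel box fixed to the bench, 225 deep x 200 wide (y) x 167 high; origin on its underside midway across, 115 behind the front wall; its front faces its own -x. From the front wall, 95 high, its face slopes up at 25 degrees to the flat top, which begins at x = 40 and carries an aluminium spigot, 62 diameter, 36 high, at its (76, 40). Place and yaw (up to 0.22 rad) vary
- hatch_frame: the hatch opening in that sloping face: 96 (x) x 126 (y) in a frame plate 5 thick; origin at the opening's centre on the outer surface, x up the slope, y to the left, z square out of the face (25 degrees off vertical, leaning to the front). The face reaches 30 further down and 45 further up. The cover's frame agrees with this one, within the play, when it is closed
- lower_lip (a point): middle of the opening's lower edge (x = -48, z = 0 in hatch_frame). The plate here is a lip 5 thick; behind it, to z = -16, is a hollow reaching 23 mm down past the edge, for the cover's tabs
- upper_lip (a point): middle of the opening's upper edge (x = 48, z = 0 in hatch_frame). Behind this 5 mm lip, to z = -16, is a hollow for the tongue. On the plate above it, x = 51 to 59, y = -58 to 58, lies a black sprung gasket strip: 4 proud, it starts to yield at 1.4 N and is flush at 5 N
- bay_floor (a point): middle of the bay floor, 66 behind the outer surface (z = -66 in hatch_frame); from z = -16 down the bay is 96 (x) x 126 (y), square to the face
- cover: loose grey hatch cover, about 0.24 kg with its knob: plate 124 (x) x 150 (y) x 4, origin at the centre of the plate's underside, z out through the plate, +x its upper end. Below: ribs 14 deep at y = +-57 to 60, x = -40 to 44; ribs 12 deep at x = 43 to 46, y = +-47 to 59. Starts flat on its ribs on the bench, knob up, origin 14 high, yaw within 1.2 rad, left or right of the extractor
- cover_tabs (a point): middle of the line of the tab ends (x = -57, z = -7.3 on the cover). Two steel tabs at y = +-25 to 45: risers at x = -46 to -43, feet from there to x = -57, from z = -7.3 to -10.3. The 5 mm lower lip goes in the 7.3 mm slot between plate and feet; to get the feet through the opening tilt the cover about 12 degrees, upper end raised, then slide it down the slope and swing it level
- wing_knob (a joint): turn of the wing knob about the cover's z at its (20, 0); 0 = open, wing and hidden tongue along the cover's y (tongue to +y, inside the opening); grows clockwise seen from outside to a stop at 1.5: wing and tongue up the slope (+x). Friction about 0.05 N m. From about 0.55 on the tongue must pass behind the 5 mm upper lip: only if the cover is down within 1.5 mm. Starts at 0 to 0.35
- wing_centre (a point): point on the knob's axis in the middle of the black wing, 28 above the plate's underside, a good height to grip. The wing is 58 long, 10 thick, from 7 to 36 above the underside; its axes are the cover's turned with the knob: thickness along x, length along y
- tongue_tip (a point): end of the hidden tongue, on its outer face: 42 from the knob's axis, 6.8 below the plate's underside. The tongue is 14 wide and 3 thick; closed, it ends about 14 beyond the upper edge
- cover_upper_edge (a point): point on the plate's underside 60 up (+x) from the cover's origin
- cover_lower_edge (a point): point on the plate's underside 60 down (-x) from the cover's origin
- filter: filter cassette, grey frame with white paper pleats, 84 (x) x 112 (y) x 24, 0.1 to 0.2 kg, origin at the centre of its underside; an upright pull web, 10 (x) thick, 44 (y) long, from 24 to 50 high, stands in the middle of its top. The same either way round. Lies flat on the bench, on the side of the extractor where the cover is not, yaw within 1.2 rad
- filter_web (a point): point in the middle of the pull web, 43 above the cassette's underside
- flux_bottle: bystander: small bottle with a needle, 36 diameter x 86, origin under its centre
- tweezers: bystander: straight steel tweezers, 15 x 135 x 10, near the front edge, origin under its centre
- red_driver: bystander: precision screwdriver, 11 x 171 x 10, near the front edge, origin under its centre
- eraser: bystander: white eraser block, 17 x 50 x 10, at the back right, origin under its centre
- heat_puck: bystander: round tip-cleaner pot, 58 diameter x 33, origin under its centre
- tape_roll: bystander: roll of tape, 52 diameter x 10, origin under its centre
- solvent_can: bystander: tall tin, 64 x 107 x 175, at the back left, origin under its centre

How it is judged:
On the way:
1. the filter cassette lies flat on the floor of the bay, pull web outward (z of filter in the frame of hatch_frame below -0.06 m and z of filter_web in the frame of hatch_frame above -0.03 m and distance between filter and hatch_frame below 0.075 m and angle between the z axis of filter and the z axis of hatch_frame, either way round below 0.1 rad), for 0.2 s.
At the end, for the whole second after the job is handed in: filter flat on the bay floor, web outward (6 mm, 0.1 rad); cover on the frame, both edges within 3 mm of the face, origin within 7 mm of the opening's centre, at rest; knob past 1.2 rad, tongue end over 4 mm behind the upper edge; all released (all of step 1 and value of joint wing_knob above 1.2 rad and x of tongue_tip in the frame of hatch_frame above 0.052 m and z of tongue_tip in the frame of hatch_frame below -0.0035 m and z of cover_upper_edge in the frame of hatch_frame below 0.0033 m and z of cover_lower_edge in the frame of hatch_frame between -0.003 and 0.003 m and distance between cover and hatch_frame below 0.007 m and linear speed of cover below 0.02 m/s); the robot touches nothing.
It fails at once if a bystander is pushed more than 30 mm from its place (distance of any of flux_bottle, tweezers, red_driver, eraser, heat_puck, tape_roll, solvent_can from where it was at the start of the episode above 0.03 m).
It also fails if it takes over 72 s, if anything falls off the work surface, if the arm or the gripper's body presses on something with over 40 N, if the wrist force passes 120 N, or if a joint passes its speed limit or range.

## Working session

There is one attempt and no reset: what is moved stays moved. The work goes in short steps, each a Python script; the robot and the scene stay as the last script left them, time stands still between calls to the robot, and variables do not carry over. Pictures are saved under pics/ and viewed, at most 14 in all, crops included, and the job is handed in when it is done.

```bash
ls; mkdir -p pics; python3 - <<'E'
from rig import bot, snapshot
import cv2,numpy as np
for n in ("top","side"):
    s=snapshot(n); cv2.imwrite(f"pics/{n}0.png",s["color"]); np.savez(f"{n}.npz",K=s["mtx"],T=s["extrinsics"]); print(n,s["mtx"].tolist(),s["extrinsics"].round(4).tolist())
print(bot.get_obs()["t"])
E
```

```text
pics
top [[565.2806668632675, 0.0, 325.9266020326587], [0.0, 565.2806668632675, 245.53797520441267], [0.0, 0.0, 1.0]] [[-0.0075, -0.9928, 0.1199, 0.3705], [-1.0, 0.0076, -0.0001, -0.0459], [-0.0008, -0.1199, -0.9928, 1.6131], [0.0, 0.0, 0.0, 1.0]]
side [[584.8728972231011, 0.0, 311.60315791447675], [0.0, 584.8728972231011, 237.36013487335939], [0.0, 0.0, 1.0]] [[0.9955, 0.0765, -0.0568, 0.6248], [0.0925, -0.6323, 0.7692, -1.0414], [0.0229, -0.7709, -0.6365, 0.9594], [0.0, 0.0, 0.0, 1.0]]
0.1
```

View pics/top0.png

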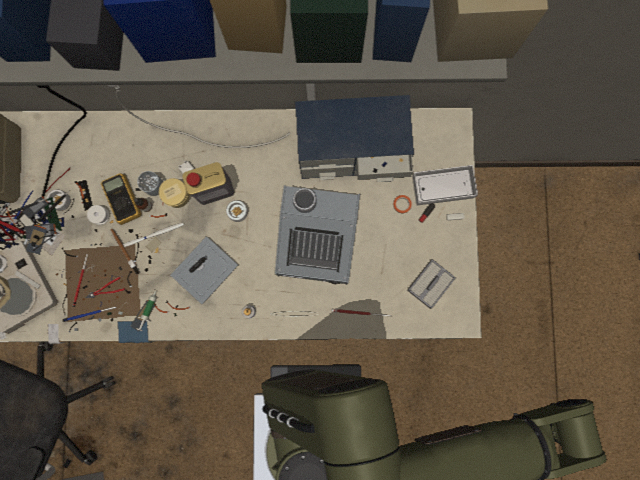

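View pics/side0.png

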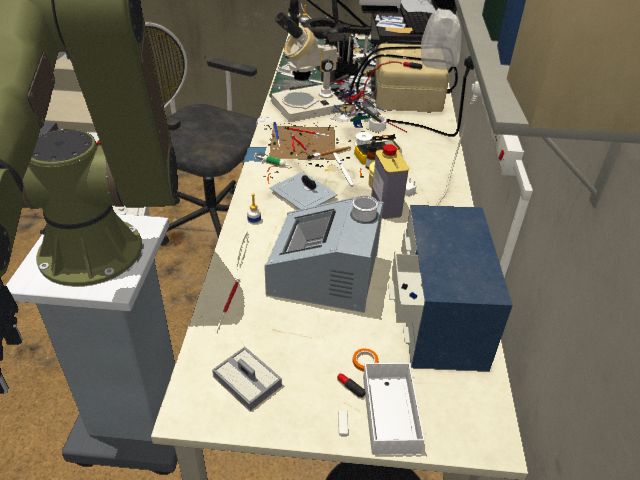

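The top view shows the cover at about (206,270), the extractor at (318,235) and the filter at (432,284). The side view agrees. I'll take enlarged crops for measuring.

```bash
python3 - <<'E'
import cv2,numpy as np
t=cv2.imread("pics/top0.png"); s=cv2.imread("pics/side0.png")
def crop(im,x0,y0,x1,y1,k): return cv2.resize(im[y0:y1,x0:x1],None,fx=k,fy=k,interpolation=cv2.INTER_CUBIC)
# top: cover, extractor, filter (x4)
c=np.zeros((600,800,3),np.uint8)
a=crop(t,270,180,370,290,4); c[:440,:400]=a            # extractor
a=crop(t,165,230,245,310,4); c[:320,400:720]=a         # cover
a=crop(t,402,255,462,315,4); c[330:570,400:640]=a      # filter
cv2.imwrite("pics/topc.png",c)
c=np.zeros((600,800,3),np.uint8)
a=crop(s,260,190,390,310,4); c[:480,:520]=a
a=crop(s,265,170,335,215,4); c[:180,520:800]=a
a=crop(s,208,343,278,413,4); c[200:480,520:800]=a
cv2.imwrite("pics/sidec.png",c)
E
```

```text
(no output)
```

View pics/topc.png

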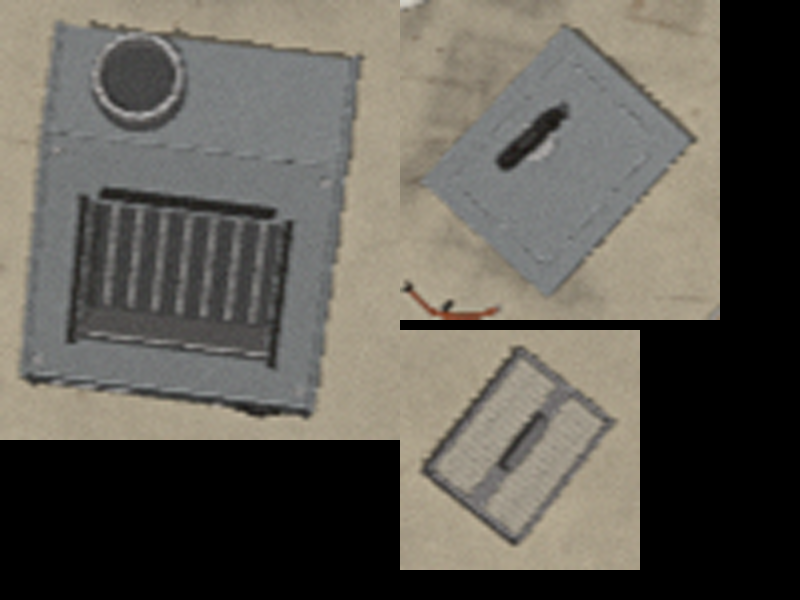

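View pics/sidec.png

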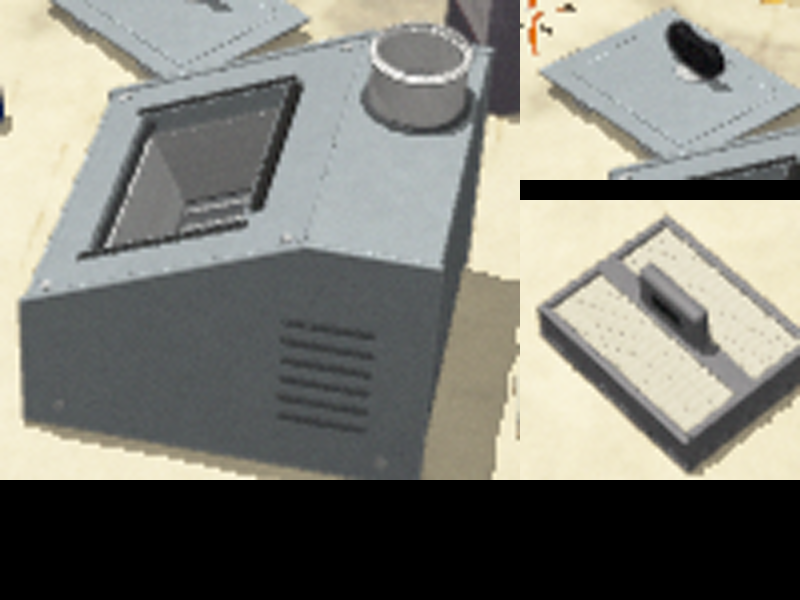

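The crops give clear corners for all three objects. I'll fit each pose from the corners in both views.

```bash
cat >> h.py <<'E'
EXT=[.5821,-.0206,-.1276]; COV=[.4981,.2987,.8456]; FIL=[.4538,-.3412,.8992]
HP,HR=extr2hatch(EXT)
D=R.from_matrix([[0,1,0],[1,0,0],[0,0,-1]])   # tool: y along frame x, x along frame y, z into it
def tool(Rf,turn=0.):  # turn>0 clockwise seen from outside
    return (Rf*D*R.from_euler('z',turn)).as_quat()
def yaw(a): return R.from_euler('z',a)
E
python3 - <<'E'
from h import *
from rig import bot
print(HP,HR.as_matrix()[:,2])
for fl in (0,np.pi,-np.pi):
    for n,p,q in (("fil",[FIL[0],FIL[1],.06],tool(yaw(FIL[2]),fl)),("hatch",HP+HR.apply([0,0,.06]),tool(HR,fl)),("cov",[COV[0],COV[1],.1],tool(yaw(COV[2]),fl)),("knob0",HP+HR.apply([.02,0,.03]),tool(HR,fl)),("knob1.5",HP+HR.apply([.02,0,.03]),tool(HR,fl+1.5)),("tilt",HP+HR.apply([.02,0,.06]),tool(HR*R.from_euler('y',-.21),fl))):
        j=bot.solve_ik(p,q); print(round(fl,1),n,None if j is None else np.round(j,2))
E
```

```text
[ 0.53815222 -0.01496163  0.12796422] [-0.41918244  0.05377987  0.90630779]
0 fil [-0.71  0.57  1.63 -0.    0.94 -1.61]
0 hatch [-0.09  0.12  1.97 -0.03  0.61  0.06]
0 cov [ 0.48  0.53  1.57 -0.    1.03 -0.37]
0 knob0 [-0.09  0.21  1.91 -0.03  0.58  0.06]
0 knob1.5 [-0.09  0.21  1.91 -0.03  0.58  1.56]
0 tilt [-0.08  0.1   2.04 -0.07  0.36  0.1 ]
3.1 fil [-0.71  0.57  1.63 -0.    0.94  1.53]
3.1 hatch None
3.1 cov None
3.1 knob0 None
3.1 knob1.5 [-0.09  0.21  1.91 -0.03  0.58 -1.58]
3.1 tilt None
-3.1 fil [-0.71  0.57  1.63 -0.    0.94  1.53]
-3.1 hatch None
-3.1 cov None
-3.1 knob0 None
-3.1 knob1.5 [-0.09  0.21  1.91 -0.03  0.58 -1.58]
-3.1 tilt None
```

```bash
cat >> h.py <<'E'
def wshot(bot,snapshot,name):
    o=bot.get_obs(); s=snapshot("wrist"); A=np.eye(4); A[:3,:3]=R.from_quat(o["orientation"]).as_matrix(); A[:3,3]=o["eef_pos"]
    T=A@s["tool_from_camera"]; np.savez(name+".npz",K=s["mtx"],T=T); cv2.imwrite(f"pics/{name}.png",s["color"])
    print(name,"t",round(o["t"],2))
E
python3 - <<'E'
from h import *
from rig import bot,snapshot
bot.move_ptp(HP+HR.apply([-.01,-.06,.15]),tool(HR)); wshot(bot,snapshot,"w_hatch")
bot.move_ptp([FIL[0],FIL[1],.2],tool(yaw(FIL[2]))); wshot(bot,snapshot,"w_fil")
a=cv2.imread("pics/w_hatch.png");b=cv2.imread("pics/w_fil.png")
for n,P,p,Q in (("w_hatch",[(48,63,0),(-48,63,0),(-48,-63,0),(48,-63,0)],None,a),("w_fil",[(42,56,24),(-42,56,24),(-42,-56,24),(42,-56,24),(0,22,50),(0,-22,50)],FIL,b)):
    d=np.load(n+".npz"); P=np.array(P)/1e3; W=HP+HR.apply(P) if p is None else place(p,P)
    uv=proj(W,d["K"],d["T"]); print(n,uv.round(1).tolist())
    for u in uv: cv2.circle(Q,tuple(int(round(i)) for i in u),1,(0,0,255),-1)
cv2.imwrite("pics/w_h2.png",cv2.resize(a,(800,600),interpolation=cv2.INTER_CUBIC)); cv2.imwrite("pics/w_f2.png",b)
E
```

```text
w_hatch t 2.19
w_fil t 3.55
w_hatch [[408.4, 49.4], [258.5, 49.4], [265.8, 239.7], [397.6, 239.6]]
w_fil [[371.7, 155.1], [260.1, 155.2], [265.6, 293.4], [366.6, 293.3], [315.9, 205.8], [316.0, 264.5]]
```

View pics/w_h2.png

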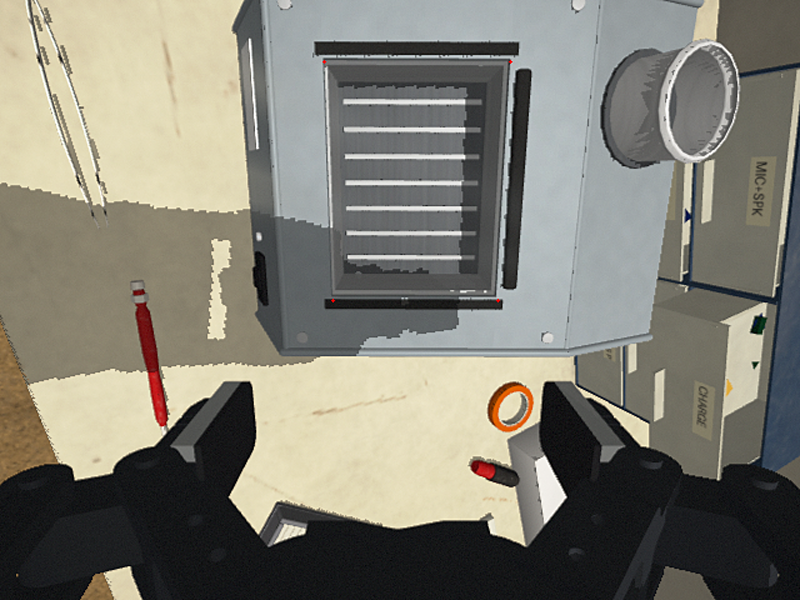

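View pics/w_f2.png

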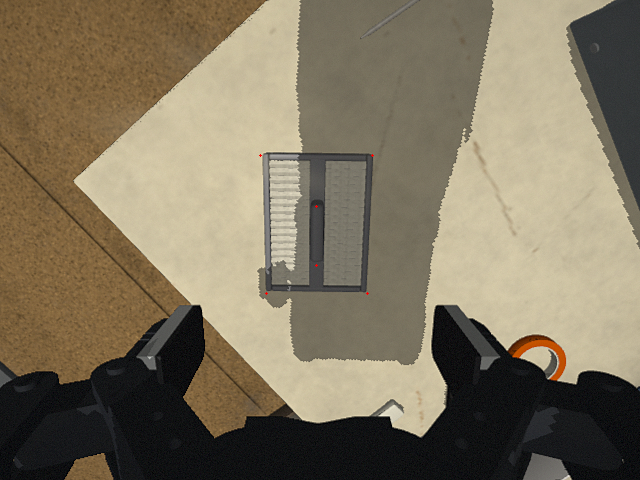

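The filter prediction matches within about 2 mm. The hatch is within 2 mm, with the bottom corners (332,300) and (500,300) slightly low. I'll enlarge the hatch corners while fetching the filter.

```bash
python3 - <<'E'
from h import *
from rig import bot,snapshot
a=cv2.imread("pics/w_hatch.png")
c=np.zeros((600,800,3),np.uint8)
for i,(u,v) in enumerate([(258,49),(408,49),(266,239),(398,239)]):
    k=cv2.resize(a[v-18:v+18,u-24:u+24],None,fx=8,fy=8,interpolation=cv2.INTER_NEAREST); y,x=(i//2)*300,(i%2)*400; c[y:y+288,x:x+384]=k
cv2.imwrite("pics/hc.png",c)
q=tool(yaw(FIL[2])); x,y=FIL[:2]
bot.movel([x,y,.024+.014+.022],speed=.15)   # tips 14 mm above the cassette's top
bot.close_gripper(); o=bot.get_obs(); print(o["finger_gap"],o["grasp_force"],o["eef_pos"])
bot.movel([x,y,.30],speed=.25); o=bot.get_obs(); print(o["finger_gap"],o["contact_force"],o["t"])
E
```

```text
0.00818330875476984 60.28912425041199 [ 0.45389743 -0.3412842   0.06025323]
0.007901417660254036 [ 0.35060611 -0.06764565 -2.229887  ] 6.475
```

View pics/hc.png

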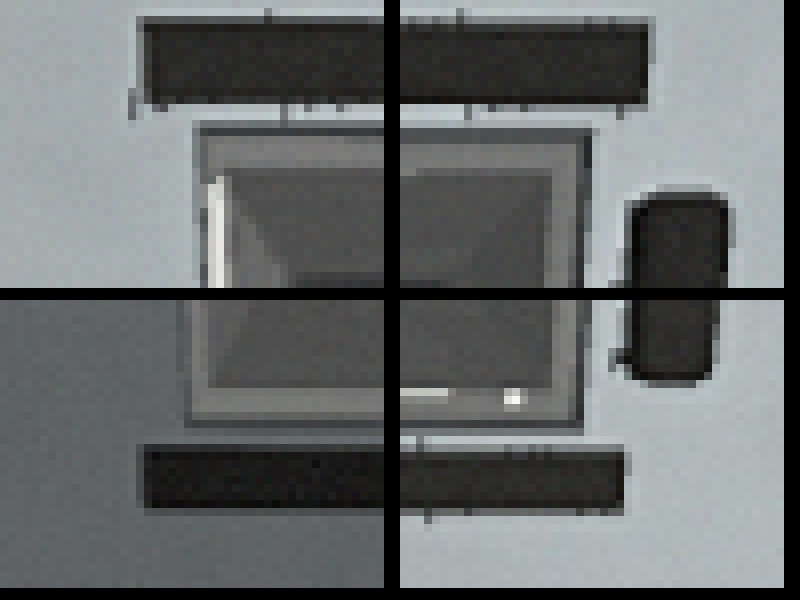

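The crop shows the opening's corners at about (258,46), (407.5,46), (264.5,237) and (396.5,237), roughly 2 mm further to +y than predicted. I'll refit, then place the filter.

```bash
python3 - <<'E'
from h import *
d=np.load("w_hatch.npz")
P=np.array([(48,63,0),(-48,63,0),(-48,-63,0),(48,-63,0)])/1e3
uv=np.array([(407.5,46.25),(258.1,46.25),(264.4,237),(396.5,237)])
def f(p):
    a,r=extr2hatch(p); return (proj(a+r.apply(P),d["K"],d["T"])-uv).ravel()
r=least_squares(f,EXT); print(r.x.round(4),r.fun.round(2))
open("h.py","a").write(f"\nEXT={r.x.round(4).tolist()}; HP,HR=extr2hatch(EXT)\n")
E
python3 - <<'E'
from h import *
from rig import bot,snapshot
q=tool(HR)
bot.move_ptp(HP+HR.apply([0,0,.16]),q)
# tips 14 above cassette top => cassette underside at tcp-z .060; lower until tips are at z=-.004
bot.movel(HP+HR.apply([0,0,.075]),speed=.15)
print(bot.movel(HP+HR.apply([0,0,.019]),speed=.05,threshold=8)); o=bot.get_obs(); print(HR.inv().apply(o["eef_pos"]-HP),o["contact_force"],o["t"])
s=snapshot("side"); t=snapshot("top")
c=np.hstack([cv2.resize(s["color"][160:310,250:400],(400,400)),cv2.resize(t["color"][170:300,260:390],(400,400))]); cv2.imwrite("pics/ins.png",c)
E
```

```text
[ 0.5816 -0.0188 -0.1305] [ 0.45 -0.01 -0.53 -0.36  0.12  0.17  0.19  0.39]
False
[1.72909682e-04 1.74047163e-05 1.92436252e-02] [ 0.66724011 -0.94495703 -2.19695866] 9.9417
```

View pics/ins.png

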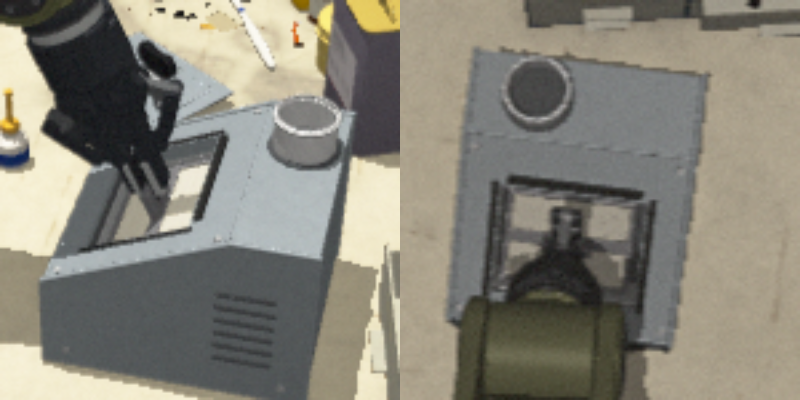

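The cassette is inside the opening with no contact force, so I release it here and inspect it. Then I look at the cover.

```bash
python3 - <<'E'
from h import *
from rig import bot,snapshot
bot.gripper_open(); bot.pause(.3)
bot.movel(HP+HR.apply([-.01,-.03,.15]),speed=.2); wshot(bot,snapshot,"w_bay")
bot.movel(HP+HR.apply([-.02,0,.22]),speed=.25)
z=.168
Rc=yaw(COV[2]); p=np.array([COV[0],COV[1],0])+Rc.apply([0,-.06,0])
bot.move_ptp([p[0],p[1],.25],tool(Rc)); bot.movel([p[0],p[1],z],speed=.2); wshot(bot,snapshot,"w_cov")
d=np.load("w_cov.npz"); b=cv2.imread("pics/w_cov.png")
C=np.array([(62,75,18),(-62,75,18),(-62,-75,18),(62,-75,18)])/1e3
uv=proj(place(COV,C),d["K"],d["T"]); print(uv.round(1).tolist())
w=proj(place(COV,np.array([(20,0,50)])/1e3),d["K"],d["T"])[0]; print(w)
c=np.zeros((600,800,3),np.uint8)
c[:300,:400]=cv2.resize(cv2.imread("pics/w_bay.png")[20:320,120:520],(400,300))
for i,(u,v) in enumerate(uv.astype(int)):
    x0,y0=max(u-24,0),max(v-18,0); k=cv2.resize(b[y0:y0+36,x0:x0+48],None,fx=4,fy=4,interpolation=cv2.INTER_NEAREST); y,x=(i//2)*150,400+(i%2)*200; c[y:y+k.shape[0],x:x+k.shape[1]]=k; print(i,x0,y0)
u,v=w.astype(int); x0,y0=u-60,max(v-36,0); print(x0,y0); k=cv2.resize(b[y0:y0+75,x0:x0+100],None,fx=4,fy=4,interpolation=cv2.INTER_NEAREST); c[300:600,:400]=k
c[310:600,405:792]=cv2.resize(b,(387,290))
cv2.imwrite("pics/cc.png",c)
E
```

```text
w_bay t 11.89
w_cov t 14.07
[[413.2, 27.9], [217.9, 27.9], [232.3, 254.0], [399.7, 253.7]]
[348.67393435 151.17027782]
0 389 9
1 193 9
2 208 235
3 375 235
288 115
```

View pics/cc.png

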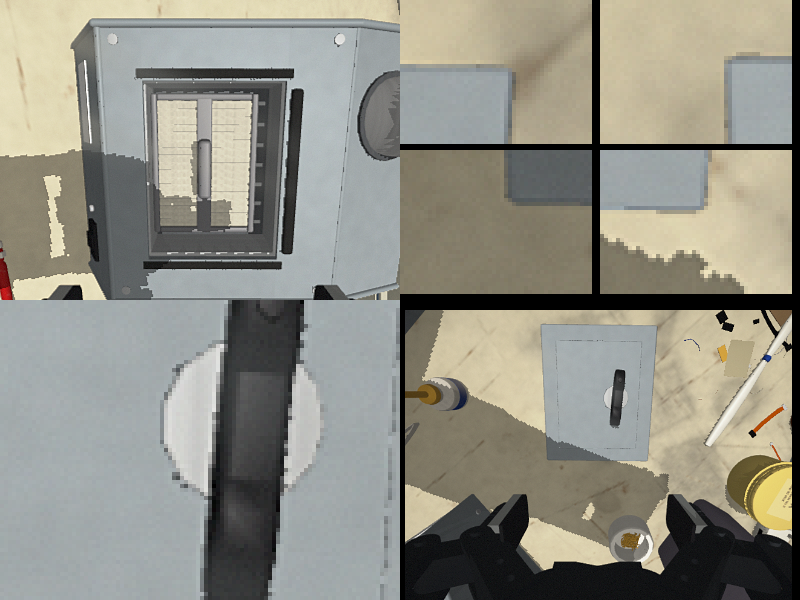

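The cassette lies flat in the bay. The cover's corners are at about (417,25), (224,23), (234,248) and (401.5,249), and the wing's centre line runs (354,115) to (347,190). I'll refit the cover and get the knob angle.

```bash
python3 - <<'E'
from h import *
d=np.load("w_cov.npz"); K,T=d["K"],d["T"]
C=np.array([(62,75,18),(-62,75,18),(-62,-75,18),(62,-75,18)])/1e3
uv=np.array([(417.25,25),(224.25,22.75),(234.25,248),(401.5,249.25)])
p,r=fit([(K,T,C,uv)],COV); print(p.round(4),r)
# wing: clockwise angle k and top height ~.045 above bench-side; line through the seen points
obs=np.array([(354.3,115),(347.0,190)])
def f(k,zz):
    yy=np.array([-29,29])/1e3; W=np.c_[.02+yy*np.sin(k[0])+k[1],yy*np.cos(k[0]),[zz,zz]]
    q=proj(place(p,W),K,T); u=np.interp(obs[:,1],q[::-1,1] if q[0,1]>q[1,1] else q[:,1],q[::-1,0] if q[0,1]>q[1,1] else q[:,0]); return u-obs[:,0]
for zz in (.042,.05):
    print(zz,least_squares(f,[.1,0],args=(zz,)).x.round(4))
open("h.py","a").write(f"\nCOV={p.round(4).tolist()}\n")
# filter check in the bay: predict web top centre for lower-wall rest
d=np.load("w_bay.npz")
for x in (-.006,0,.006): print(x,((proj(HP+HR.apply(np.array([(x,22,-16+0),(x,-22,-16)])*[1,.001,.001]),d["K"],d["T"])-[120,20])).round(0).tolist())
E
```

```text
[0.4976 0.3022 0.8339] [[[1.2, -0.5], [-1.6, -0.9], [-0.2, 1.5], [0.3, 1.9]]]
0.042 [ 0.0656 -0.0001]
0.05 [ 0.0656 -0.0009]
-0.006 [[204.0, 142.0], [204.0, 201.0]]
0 [[213.0, 142.0], [212.0, 201.0]]
0.006 [[221.0, 142.0], [220.0, 201.0]]
```

```bash
cat >> h.py <<'E'
KN=.066
def cpose(px,pz,th,turn=KN,py=0.):  # TCP pose holding the cover with its origin at (px,py,pz) in hatch frame (m), tilt th (rad)
    Rc=HR*R.from_euler('y',-th); return HP+HR.apply([px,py,pz])+Rc.apply([.02,0,.031]), tool(Rc,turn)
E
python3 - <<'E'
from h import *
from rig import bot,snapshot
Rc=yaw(COV[2]); w=np.array([COV[0],COV[1],0])+Rc.apply([.02,0,0]); q=tool(Rc,KN)
bot.movel([w[0],w[1],.12],frame=q,speed=.2); bot.movel([w[0],w[1],.045],speed=.1)
bot.close_gripper(); o=bot.get_obs(); print(o["finger_gap"],o["contact_force"])
bot.movel([w[0],w[1],.30],speed=.25); print(bot.get_obs()["contact_force"])
th=np.radians(12)
P,Q=cpose(.010,.10,th); bot.move_ptp(P,Q)
P,Q=cpose(.010,.03,th); bot.movel(P,speed=.15); bot.pause(.2)
s=snapshot("side");t=snapshot("top")
print(bot.get_obs()["finger_gap"],bot.get_obs()["contact_force"],bot.get_obs()["t"])
c=np.hstack([cv2.resize(s["color"][150:300,250:400],(400,400)),cv2.resize(t["color"][170:300,260:390],(400,400))]); cv2.imwrite("pics/cov_in.png",c)
E
```

```text
0.008953746607922326 [ 0.16083554 -0.09271496  2.85005885]
[ 0.44766438 -0.27339389 -3.01764735]
0.00889558894068638 [ 0.14053531  1.07888    -2.66426296] 19.5833
```

View pics/cov_in.png

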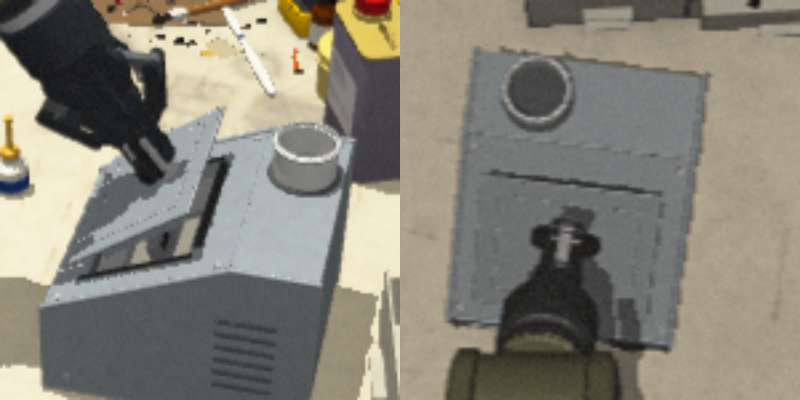

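The cover hangs tilted and square over the opening in both views. Now I descend until it touches.

```bash
python3 - <<'E'
from h import *
from rig import bot,snapshot
th=np.radians(12)
def rep(n):
    o=bot.get_obs(); f=HR.inv().apply(o["contact_force"]); t=HR.inv().apply(o["eef_pos"]-cpose(0,0,th)[0]); print(n,"F",f.round(2),"p",(t*1e3).round(2),round(o["t"],2))
rep(0)
P,_=cpose(.010,.018,th); print(bot.movel(P,speed=.05,threshold=5)); rep(1)
P,_=cpose(.010,.010,th); print(bot.movel(P,speed=.01,threshold=3)); rep(2)
E
```

```text
0 F [-1.13  1.09 -2.41] p [10.34  0.05 30.63] 19.58
False
1 F [-1.51  0.32 -2.27] p [ 9.72 -0.03 17.52] 19.98
True
2 F [ 2.92 -0.19  3.11] p [10.22  0.02 11.81] 20.59
```

```bash
cat >> h.py <<'E'
def rep(bot,n,th,dx=0):
    o=bot.get_obs(); f=HR.inv().apply(o["contact_force"]); t=HR.inv().apply(o["eef_pos"]-cpose(0,0,th)[0]); print(n,"F",f.round(2),"T",HR.inv().apply(o["ft_torque"]).round(3),"p",(t*1e3).round(2),round(o["t"],2))
E
python3 - <<'E'
from h import *
from rig import bot,snapshot
th=np.radians(12)
bot.pause(.2); rep(bot,'rest',th)
bot.movel(cpose(.010,.0126,th)[0],speed=.02); bot.pause(.2); rep(bot,'up',th)
print(bot.movel(cpose(-.006,.0126,th)[0],speed=.02,threshold=5)); rep(bot,'slide',th); bot.pause(.2); rep(bot,'slide',th)
E
```

```text
rest F [ 3.83 -0.26  3.52] T [-0.025  0.032 -0.021] p [9.900e+00 1.000e-02 1.174e+01] 20.79
up F [-1.58  0.21 -1.25] T [-0.022  0.69  -0.008] p [ 9.59 -0.02 12.36] 21.24
True
slide F [ 3.92  1.06 -0.86] T [ 0.012 -0.237 -0.013] p [-0.08 -0.   12.73] 21.8
slide F [4.58 0.35 0.78] T [ 0.026 -0.403  0.007] p [-0.06 -0.   12.48] 22.0
```

The slide stopped at px = 0. That is the geometric limit of the slot at 12° tilt, so the tabs are about 6 mm behind the lip. Now I swing it level in steps.

```bash
python3 - <<'E'
from h import *
from rig import bot,snapshot
for deg,px,off in ((10,.0003,-.6),(8,0,-.6),(6,-.0006,-.5),(4,-.0008,-.5),(2,-.0008,-.4)):
    th=np.radians(deg); P,Q=cpose(px,.062*np.sin(th)+off/1e3,th)
    hit=bot.movel(P,frame=Q,speed=.03,threshold=15); rep(bot,(deg,hit),th)
    if hit: break
E
```

```text
(10, False) F [1.6  0.18 1.43] T [ 0.03   0.17  -0.038] p [ 0.17 -0.02  9.97] 22.26
(8, False) F [-0.62 -0.64  1.42] T [-0.009  0.496 -0.044] p [-0.32 -0.01  7.84] 22.51
(6, False) F [-0.29  0.27  1.05] T [-0.035  0.431  0.007] p [-0.8  -0.03  5.85] 22.76
(4, False) F [0.13 0.64 0.6 ] T [0.006 0.417 0.021] p [-0.86 -0.02  3.77] 23.01
(2, False) F [-1.06 -0.53  2.06] T [-0.027  0.471  0.046] p [-0.82 -0.01  1.79] 23.26
```

```bash
python3 - <<'E'
from h import *
from rig import bot,snapshot
P,Q=cpose(-.0008,.0005,0); print(bot.movel(P,frame=Q,speed=.02,threshold=15)); bot.pause(.1); rep(bot,0.5,0)
for k in range(1,10):
    bot.movel(cpose(-.0008,.0005-.0003*k,0)[0],speed=.01,threshold=15); bot.pause(.15); rep(bot,round(.5-.3*k,1),0)
    o=bot.get_obs()
    if HR.inv().apply(o["contact_force"])[2]>11: break
s=snapshot("side"); cv2.imwrite("pics/lev.png",cv2.resize(s["color"][150:300,250:400],(600,600),interpolation=cv2.INTER_CUBIC))
E
```

```text
False
0.5 F [0.03 0.65 2.28] T [-0.043 -0.006  0.074] p [-0.69 -0.01  0.63] 23.62
0.2 F [-0.71  0.02  3.66] T [-0.025 -0.041  0.003] p [-0.63  0.01  0.31] 24.02
-0.1 F [ 1.   -1.24  4.29] T [-0.079 -0.005 -0.052] p [-0.59  0.    0.  ] 24.42
-0.4 F [-0.78 -0.05 11.16] T [-0.082  0.365 -0.014] p [-0.59  0.   -0.03] 24.82
```

View pics/lev.png

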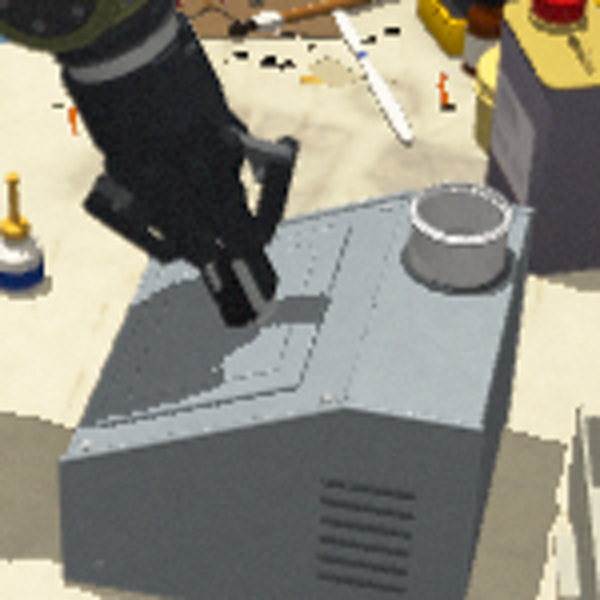

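Level, with firm contact mostly at the lower edge. I'll tip the upper edge down slightly until it bears, then turn the knob.

```bash
python3 - <<'E'
from h import *
from rig import bot,snapshot
for deg in (-.3,-.6,-.9,-1.2):
    th=np.radians(deg); P,Q=cpose(-.0007,.062*np.sin(th)-.0003,th)
    bot.movel(P,frame=Q,speed=.01,threshold=20); bot.pause(.1); rep(bot,deg,th)
    o=bot.get_obs()
    if HR.inv().apply(o["contact_force"])[2]>18 or HR.inv().apply(o["ft_torque"])[1]<-.25: break
j=np.array(bot.get_obs()["qpos"]); j0=j[5]
for a in (.4,.8,1.2,1.5-KN+.02):
    j[5]=j0+a; bot.move_joints(j); bot.pause(.1); o=bot.get_obs(); rep(bot,a,0); print((o["qpos"][5]-j0).round(3),o["finger_gap"])
    if abs(HR.inv().apply(o["ft_torque"])[2])>.6: break
E
```

```text
-0.3 F [-4.15 -0.2  19.39] T [-0.132  0.786 -0.02 ] p [-0.57  0.02  0.01] 25.22
0.4 F [-0.33 -0.97  6.66] T [-0.196  0.054 -0.038] p [-0.3  -0.03  0.  ] 25.78
0.396 0.008996464960685895
0.8 F [ 0.78 -1.24  5.53] T [-0.337 -0.078 -0.033] p [-0.21 -0.11 -0.  ] 26.35
0.796 0.008791251035056515
1.2 F [ 0.75 -2.31  5.22] T [-0.514 -0.132 -0.108] p [-0.14 -0.2   0.01] 26.92
1.196 0.008933111928599118
1.454 F [ 0.82 -2.14  5.34] T [-0.352 -0.05  -0.081] p [-0.21 -0.12  0.02] 27.37
1.45 0.008977218526293986
```

```bash
python3 - <<'E'
from h import *
from rig import bot,snapshot
bot.gripper_open(); bot.pause(.2); print(bot.get_obs()["contact_force"])
p=np.array(bot.get_obs()["eef_pos"]); bot.movel(p+HR.apply([-.0,0,.12]),speed=.15)
bot.move_ptp(HP+HR.apply([-.03,-.06,.17]),tool(HR)); wshot(bot,snapshot,"w_end")
d=np.load("w_end.npz"); a=cv2.imread("pics/w_end.png")
P=np.array([(62,75,4),(-62,75,4),(-62,-75,4),(62,-75,4),(20-29+29,0,36),(49,0,36),(-9,0,36)])/1e3
for u in proj(HP+HR.apply(P),d["K"],d["T"]): cv2.circle(a,tuple(int(round(i)) for i in u),1,(0,0,255),-1)
s=snapshot("side")["color"]
cv2.imwrite("pics/end.png",np.hstack([cv2.resize(a[0:330,180:510],(400,400)),cv2.resize(s[170:310,255:395],(400,400))]))
E
```

```text
[ 0.05777288 -0.39293625  1.14599614]
w_end t 30.77
```

View pics/end.png

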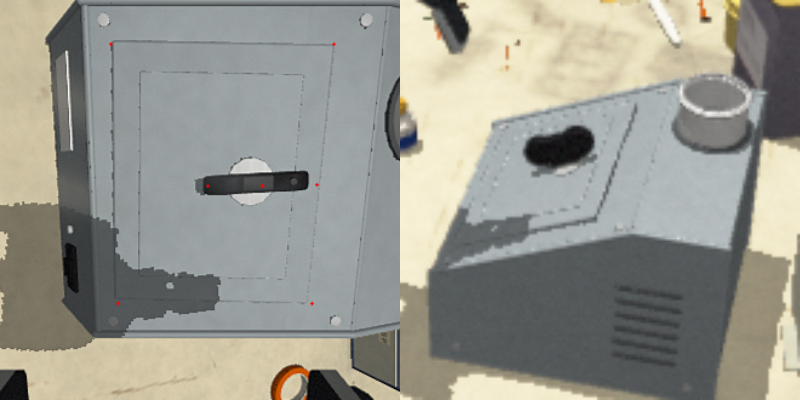

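The cover sits flush and its corners match the predicted closed position. The wing points up the slope and the gripper is clear, so I hand in.

```bash
python3 -c "
from rig import bot
print(bot.hand_in())"
```

```text
the job is handed in; nothing more can be done
None
```

The job is handed in at about 31 s on the robot's clock: the filter cassette is flat in the bay, the cover is hooked, level and locked with the wing knob near its stop, and the arm is clear. The hand-in returned no verdict; these readings come from the last camera views and the joint angles.

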